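# Spray a bisque bud vase in the spraying rig

### The job

Stand the tall slim vase upright in the metal ring of the spraying rig, foot fully down on the board, and let go of it. Then press the white nozzle cap of the clamped spray can right down, hold it down for about a second, and let it spring back up; do not spray before the vase stands in the ring. Keep the vase from toppling and leave the mug, the lidded jar and the bowl where they are.

Things in the scene. Friction and masses are not known exactly. Their poses are not given: they have to be found in the camera images.
- vase: Slim bud vase of off-white unglazed pottery, loose, about 0.2 kg, 135 mm tall, round. Origin at the centre of its underside, z up along its axis. Foot: 42 mm diameter up to 19 mm height (bottom edge chamfered 4 mm, 35 mm flat underneath); belly 58 mm diameter at 40 to 56 mm height; narrowing to a straight neck of 28 mm diameter from 82 mm height to the top.
- rig: Spraying rig fixed to the table: plywood board 120 (x) by 300 (y) by 12 mm, origin at the centre of its underside, z up. At y = +100 mm an upright bare-metal spray can, 52 mm diameter, dome top 149 mm above the table, dark clamp post behind it (y = 128 to 140 mm, top 97 mm above the table). At y = -100 mm a metal ring on the board. The nozzle points along -y, at the ring.
- seat (a point): Centre of the floor inside the metal ring, on the board's top face, 12 mm above the table; axes as the rig's. The ring is fixed, 62 mm outer and 47 mm inner diameter, and rises 14 mm above this point.
- cap (a joint): Travel of the spray can's nozzle cap, m: 0 up, grows to 0.007 fully pressed down. A spring lifts it again; it takes about 2 N to start and 8 N at the bottom, where there is a hard stop.
- cap_top (a point): Centre of the flat top of the white nozzle cap on the can, 174 mm above the table when up; moves down with the cap, which is a round button of 26 mm diameter (22 mm flat top), 18 mm high. It is pressed straight down.
- mug: Loose mug of the same off-white pottery, 76 mm rim diameter, 85 mm tall, with a handle on its own +y side. Origin at the centre of its underside. To be left alone.
- jar: Loose squat lidded jar of the same pottery, 84 mm diameter, 88 mm tall with a small knob on the lid. Origin at the centre of its underside. To be left alone.
- bowl: Loose small bowl of the same pottery, 104 mm diameter, 45 mm tall. Origin at the centre of its underside. To be left alone.
Mind the look-alikes: they are no part of the job. Leave any green or purple look-alike of the vase alone.

How it is judged:
By the outcome, as a careful person would: the job done as asked, in the order asked, and still so for the second after the job is handed in, with the robot touching nothing.
It also fails if it takes over 53 s, if anything falls off the work surface, if the arm or the gripper's body presses on something with over 40 N, if the wrist force passes 120 N, or if a joint passes its speed limit or range.

### The arm

A 7-joint arm with a two-finger parallel gripper is mounted at the origin on the work surface. World frame = base frame: x ahead of the robot, y to its left, z up, the work surface at z = 0. Lengths are in m, angles in rad, forces in N, time in s.
With the tool pointing down it reaches from about 0.4 to 0.85 m from the base axis. Payload 10.4 kg.
Tool frame: the origin (TCP) lies between the finger pads; the fingertips stand 19 mm ahead of it and the grasp point (between the pads) is the TCP (manip.tips_ahead is the distance from the TCP to the fingertips, in m); z points along the fingers, y is the line along which they close (so a half turn about z gives the same grasp; the last joint's range is limited). The gripper opens to 85 mm and grips with 20 to 120 N. Pads are 22 mm wide; open, the fingers measure 114 mm over their backs; the gripper's body (76 mm by 85 mm) begins 54 mm behind the grasp point. The pads swing forward as they close: fully open they stand 13 mm farther back than shut.
Start: joints at [-1.132, 0.332, -0.065, 1.46, 0.022, 1.35, -0.088], TCP at [0.278, 0.56, 0.25] pointing down, gripper open.
Joint ranges: [-2.6, 2.6], [-0.5, 2.12], [-1.47, 1.34], [0.16, 2.42], [-1.27, 4.41], [0.06, 2.06], [-2.6, 2.6]. Speed limits (rad/s): [2.22, 2.22, 2.79, 2.79, 3.14, 3.14, 3.14].

### API

Orientations are given as a unit quaternion [x, y, z, w].
In Python, from workcell import manip, viewer gives the robot as it stands.
- The arm moves only by the tool arm_command, never from a script. Its argument "series" is text: rows parted by semicolons, each of 5 numbers parted by spaces: the closure, from 0 (fully open) to 1 (shut), then the shift along the tool's x, y, z normalised to -1 to 1, where 1 is 0.4 m, then the turn about the tool's z normalised to -1 to 1, where 1 is 180 degrees. In form: jaw tx ty tz spin; .... A call has exactly 10 rows; each row shifts and turns the commanded pose from where the row before left it, along the tool's axes as they then stand; what a row does not reach is not made up. A row lasts 1/8 s, in which the tool goes at most 62.5 mm and 10.7 degrees, less where a joint would pass 70% of its speed; a pose out of reach is approached as far as the arm can. A call with a number of a shift or a turn outside -1 to 1 is refused whole. A call with a gripper value outside its range is refused whole. The fingers move at their own pace and stop on an object; "newtons" is the grip in N (left out, the last holds). Time passes only in rows, so rows that do not move let the fingers close, or fill a call up. It gives the time, the measured TCP pose, the force, the opening and the grip force at its end, in the units of the state.
- manip.get_obs(): the state, without advancing time (a new reading comes with each control period).
- viewer.camera(name): name is "scene" or "side" or "wrist"; returns a dict with "pixels" (400x640x3 uint8, red, green, blue), "intrinsics" (3x3 intrinsics, pixels), "extrinsics" (4x4, takes a point from world to camera coordinates). Camera axes: x right, y up, looking along -z (the intrinsics and any distortion apply to the point x, -y, -z); pixel columns grow to the right and rows downward; lengths in m; the calibration is good to about 2 mm. A picture is of the moment at which its call begins. There is no depth.
- manip.hand_in(): hands the job in; it is judged then, once.
The state is a dict: "clock": time; "joint_pos": joint angles; "joint_velocities": joint speeds; "tau": joint torques, N m; "position": TCP position; "ee_rot": TCP orientation; "ft_force": force on the tool from outside, world axes, zero at the start; "torque": the same for the moment, N m; "grip_width": opening from 0.0 (shut) to 1.0 (fully open); "grasp_force": force on a finger pad.
Only numpy, scipy, OpenCV 4.12 (cv2) and the standard library are available. Lean on these libraries where they do the work, as an engineer would, in place of code of your own. Each camera call takes 0.05 s, during which the arm holds its last target. There are 200 camera calls.

## Working session

There is one attempt and no reset: what is moved stays moved. The work goes in short steps, Python scripts to look and compute and a tool call to move; the robot and the scene stay as the last step left them, time stands still between calls to the robot, and variables do not carry over. Pictures are saved under pics/ and viewed, at most 10 in all, crops included, and the job is handed in when it is done.

Besides the shell and the picture viewer there is one more tool, called after "Request:" by a JSON object that holds its "op" and its "data". arm_command: Moves the arm, as the interface text tells. Scaled input: -1 to 1 covers 0.4 m each way for a shift and 180 degrees each way for a turn. Its arguments: {"type":"object","properties":{"series":{"type":"string"},"newtons":{"type":"number"}},"required":["series"]}

```bash
mkdir -p pics; ls; python3 - <<'E'
from workcell import manip, viewer
import cv2, numpy as np
o=manip.get_obs(); print({k:np.round(v,3).tolist() for k,v in o.items()})
for n in ("scene","side"):
    c=viewer.camera(n); cv2.imwrite(f"pics/{n}0.png",cv2.cvtColor(c["pixels"],cv2.COLOR_RGB2BGR))
    np.savez(f"pics/{n}0.npz",**c); print(n,c["intrinsics"].round(2).tolist(),c["extrinsics"].round(4).tolist(), c.keys())
E
```

```text
pics
{'clock': 0.0, 'joint_pos': [-1.132, 0.333, -0.065, 1.461, 0.022, 1.35, -0.089], 'joint_velocities': [-0.0, 0.001, 0.001, 0.002, 0.001, -0.001, 0.0], 'tau': [-0.0, -62.545, 0.049, -39.16, 0.016, 0.01, -0.0], 'position': [0.278, 0.559, 0.25], 'ee_rot': [0.229, 0.973, -0.001, -0.0], 'ft_force': [0.189, -0.104, 0.116], 'torque': [0.021, -0.044, 0.036], 'grasp_force': 0.0, 'grip_width': 0.996}
scene [[447.62, 0.0, 315.85], [0.0, 447.62, 202.68], [0.0, 0.0, 1.0]] [[0.4606, 0.8876, 0.0024, -0.2702], [-0.5836, 0.3008, 0.7542, 0.1799], [0.6687, -0.3488, 0.6566, -1.6395], [0.0, 0.0, 0.0, 1.0]] dict_keys(['pixels', 'intrinsics', 'extrinsics'])
side [[495.26, 0.0, 315.92], [0.0, 495.26, 207.93], [0.0, 0.0, 1.0]] [[0.7613, -0.6483, 0.0101, -0.3733], [0.4555, 0.5459, 0.7032, -0.3524], [-0.4614, -0.5307, 0.7109, -0.9828], [0.0, 0.0, 0.0, 1.0]] dict_keys(['pixels', 'intrinsics', 'extrinsics'])
```

View pics/scene0.png

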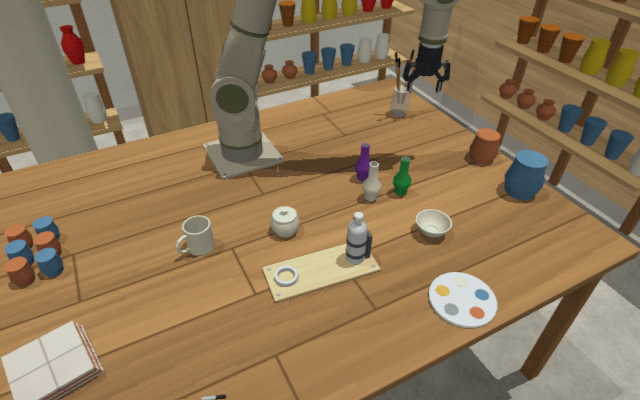

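View pics/side0.png

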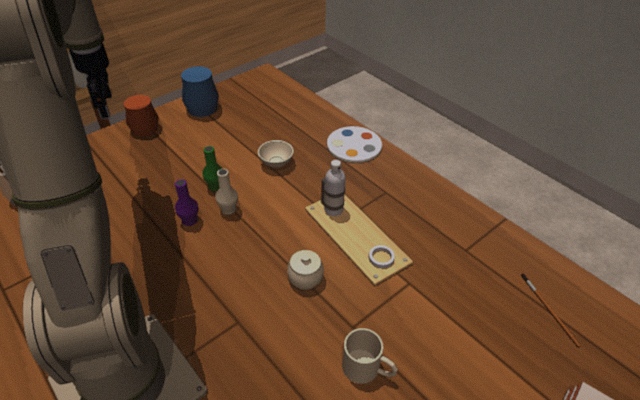

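Scene view: vase at (372,185) between purple (364,165) and green (402,180), ring (286,276), can cap (358,216). Side view: vase (227,192), ring (381,257), cap (336,165). Next, enlarged crops for exact pixels.

```bash
python3 - <<'E'
import cv2, numpy as np
s=cv2.imread("pics/scene0.png"); d=cv2.imread("pics/side0.png")
def crop(im,x,y,w,h,k): return cv2.resize(im[y:y+h,x:x+w],None,fx=k,fy=k,interpolation=cv2.INTER_CUBIC)
# left col scene, right col side
a=crop(s,345,140,75,75,4); b=crop(d,170,140,75,75,4)     # 300x300
c=crop(s,255,205,130,95,3); e=crop(d,295,155,120,130,2.25) # 390x285, 270x292
out=np.zeros((600,700,3),np.uint8)
out[:300,:300]=a; out[:300,300:600]=b; out[300:585,:390]=c; out[300:300+e.shape[0],400:400+e.shape[1]]=e
cv2.imwrite("pics/comp.png",out)
E
```

```text
(no output)
```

View pics/comp.png

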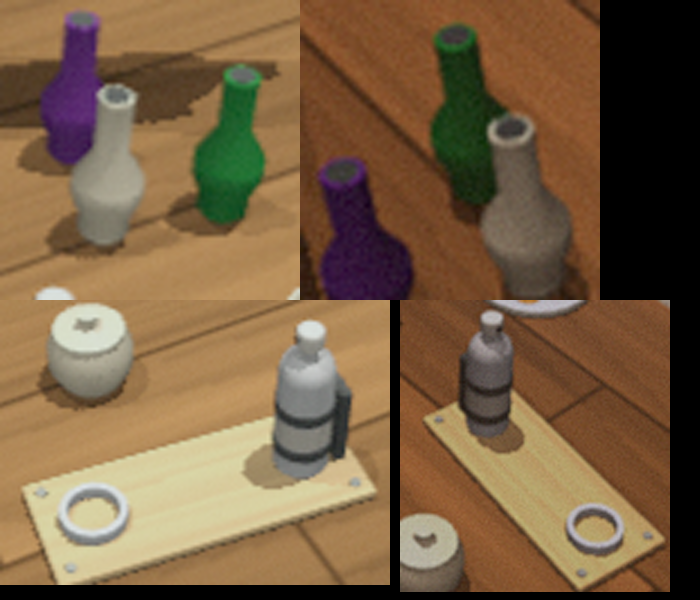

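Crops show vase upright: rim centre at scene (373.8,163), side (222.7,171.7); ring top at scene (286,274), side (381,255.5); cap top at scene (358.6,215), side (335,163). Board corners clear too. Fitting poses.

```bash
cat > h.py <<'E'
import numpy as np
from scipy.optimize import least_squares
C={n:np.load(f"pics/{n}0.npz") for n in("scene","side")}
def proj(c,P):
    P=np.atleast_2d(P); q=P@c["extrinsics"][:3,:3].T+c["extrinsics"][:3,3]
    q=q*[1,-1,-1]; q=q@c["intrinsics"].T; return q[:,:2]/q[:,2:]
def comp(n,u,v,x0,y0,k,ou,ov): return n,[x0+(u-ou+.5)/k-.5,y0+(v-ov+.5)/k-.5]
E
python3 - <<'E'
from h import *
A=lambda u,v:comp("scene",u,v,345,140,4,0,0); B=lambda u,v:comp("side",u,v,170,140,4,300,0)
S=lambda u,v:comp("scene",u,v,255,205,3,0,300); D=lambda u,v:comp("side",u,v,295,155,2.25,400,300)
for nm,pp in dict(vase=[A(117,94),B(512,128)],purple=[A(81,19),B(343,170)],green=[A(243,76),B(456,37)]).items():
    for fz in (0,1):
        f=lambda p:np.r_[tuple(proj(C[n],[p[0],p[1],.135 if fz else p[2]])[0]-x for n,x in pp)]
        r=least_squares(f,[.5,0,.1]); print(nm,r.x.round(4),r.fun.round(1))
def W(p,L):
    c,s=np.cos(p[2]),np.sin(p[2]); return np.array([p[0]+c*L[0]-s*L[1],p[1]+s*L[0]+c*L[1],L[2]])
pts=[((0,-.1,.026),S(94,509)),((0,-.1,.026),D(595,527)),((0,.1,.174),S(312,331)),((0,.1,.174),D(491,319))]
f0=lambda p:np.r_[tuple(proj(C[n],W(p,L))[0]-x for L,(n,x) in pts)]
r=min((least_squares(f0,[.6,0,y]) for y in(-2,-1,0,1,2)),key=lambda r:r.cost); print("rig",r.x.round(4),r.fun.round(1))
for L in[(a*.06,b*.15,.012) for a in(-1,1) for b in(-1,1)]:
    w=W(r.x,L); a=proj(C["scene"],w)[0]; b=proj(C["side"],w)[0]
    print(L,((a-[255,205])*3+[0,300]).round(),((b-[295,155])*2.25+[400,300]).round())
print("seat",W(r.x,(0,-.1,.012)),"cap",W(r.x,(0,.1,.174)))
for nm,pp in dict(cap=pts[2:],ring=pts[:2]).items():
    f=lambda p:np.r_[tuple(proj(C[n],p)[0]-x for _,(n,x) in pp)]
    q=least_squares(f,[.5,0,.1]); print(nm,q.x.round(4),q.fun.round(1))
from workcell import manip; print(manip.tips_ahead)
E
```

```text
vase [0.4241 0.2828 0.136 ] [-0.2  0.2 -0.1 -0.2]
vase [0.4241 0.2834 0.1   ] [-0.   0.4 -0.2 -0. ]
purple [0.324  0.3141 0.1364] [ 0.  -0.1  0.   0.1]
purple [0.3239 0.315  0.1   ] [ 0.2  0.2 -0.1  0.3]
green [0.4465 0.3846 0.134 ] [-0.1  0.2 -0.1 -0.1]
green [0.4465 0.3839 0.1   ] [-0.2 -0.1  0.  -0.3]
rig [ 0.6214 -0.0032 -0.115 ] [-0.6 -0.5  0.1 -1.  -0.6 -0.8  0.5 -0.8]
(-0.06, -0.15, 0.012) [ 19. 484.] [579. 589.]
(-0.06, 0.15, 0.012) [319. 400.] [421. 416.]
(0.06, -0.15, 0.012) [ 57. 585.] [666. 539.]
(0.06, 0.15, 0.012) [376. 489.] [503. 378.]
seat [ 0.6099093  -0.10250287  0.012     ] cap [0.63286747 0.09617507 0.174     ]
cap [0.6329 0.098  0.1703] [-0.1  0.1 -0.1 -0.1]
ring [ 0.6099 -0.1018  0.0225] [-0.3  0.2 -0.2 -0.3]
0.019
```

```bash
cat >> h.py <<'E'
from scipy.spatial.transform import Rotation as R
def go(t):
    from workcell import manip
    o=manip.get_obs(); r=R.from_quat(o["ee_rot"])
    print("t",round(float(o["clock"]),2),"pos",np.round(o["position"],4),"R",r.as_matrix().round(3).tolist(),"F",np.round(o["ft_force"],1),"grip",np.round([o["grip_width"],o["grasp_force"]],3))
    print("units",(r.inv().apply(np.array(t)-o["position"])/.4).round(4),"j",np.round(o["joint_pos"],2))
E
python3 -c "
from h import *
go([.424,.283,.25])"
```

```text
t 0.1 pos [0.2783 0.5593 0.2496] R [[-0.895, 0.445, -0.001], [0.445, 0.895, -0.001], [-0.0, -0.001, -1.0]] F [ 0.2 -0.1 -0.5] grip [0.994 0.   ]
units [-6.337e-01 -4.561e-01 -4.000e-04] j [-1.13  0.33 -0.06  1.46  0.02  1.35 -0.09]
```

Request:
{"op": "arm_command", "data": {"series": "0 -0.06 -0.045 0 0; 0 -0.08 -0.057 0 0; 0 -0.08 -0.057 0 0; 0 -0.08 -0.057 0 0; 0 -0.08 -0.057 0 0; 0 -0.08 -0.057 0 0; 0 -0.08 -0.057 0 0; 0 -0.06 -0.045 0 0; 0 -0.034 -0.025 0 0; 0 0 0 0 0", "newtons": 30}}

```text
clock: 1.35
position: [0.4243, 0.2824, 0.2502]
ee_rot: [0.23, 0.973, -0.0, -0.0]
ft_force: [-0.5, -0.1, 1.3]
grip_width: 1.001
grasp_force: 0.0
```

```bash
python3 - <<'E'
from h import *
go([.424,.283,.112])
from workcell import viewer; import cv2
c=viewer.camera("wrist"); np.savez("pics/wrist1.npz",**c)
im=cv2.cvtColor(c["pixels"],cv2.COLOR_RGB2BGR)
for P,r in (((.424,.283,.135),.014),((.424,.283,.048),.029)):
    a=np.linspace(0,2*np.pi,40); q=proj(c,np.c_[P[0]+r*np.cos(a),P[1]+r*np.sin(a),0*a+P[2]])
    print(q.mean(0)); cv2.polylines(im,[q.astype(np.int32)],True,(0,0,255),1)
cv2.imwrite("pics/wrist1.png",im)
E
```

```text
t 1.35 pos [0.4243 0.2824 0.2502] R [[-0.895, 0.447, -0.0], [0.447, 0.895, -0.0], [0.0, -0.0, -1.0]] F [-0.5 -0.1  1.3] grip [1.001 0.   ]
units [0.0013 0.0009 0.3456] j [-0.79  0.07  0.12  1.77 -0.01  1.3   0.44]
[315.18362926 195.78003485]
[314.95121449 173.86987279]
```

View pics/wrist1.png

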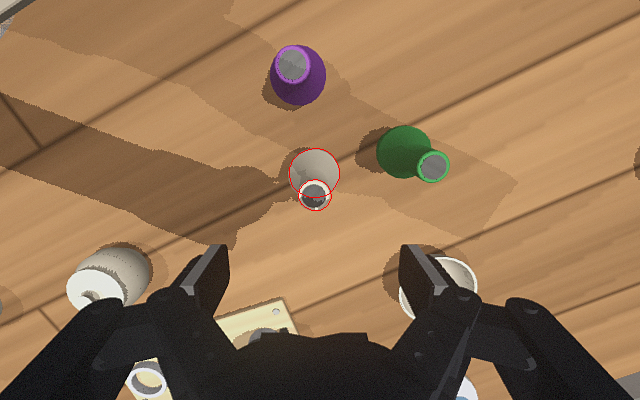

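The wrist view shows the predicted vase circles (rim 315,196; belly 315,174) matching to about a pixel, and the neighbours are clear of the fingers. Descending and gripping.

Request:
{"op": "arm_command", "data": {"series": "0 0.001 0.001 0.04 0; 0 0 0 0.06 0; 0 0 0 0.07 0; 0 0 0 0.07 0; 0 0 0 0.06 0; 0 0 0 0.03 0; 0 0 0 0.016 0; 0 0 0 0 0; 0.4 0 0 0 0; 0.5 0 0 0 0", "newtons": 25}}

```text
clock: 2.65
position: [0.4242, 0.2837, 0.1125]
ee_rot: [0.229, 0.973, 0.001, 0.0]
ft_force: [-0.9, -0.7, 0.0]
grip_width: 0.604
grasp_force: 0.0
```

Request:
{"op": "arm_command", "data": {"series": "0.7 0 0 0 0; 1 0 0 0 0; 1 0 0 0 0; 1 0 0 0 0; 1 0 0 0 0; 1 0 0 0 0; 1 0 0 0 0; 1 0 0 0 0; 1 0 0 0 0; 1 0 0 0 0", "newtons": 25}}

```text
clock: 3.9
position: [0.424, 0.2834, 0.1122]
ee_rot: [0.229, 0.973, 0.0, 0.0]
ft_force: [-1.1, -1.9, 6.8]
grip_width: 0.314
grasp_force: 25.6
```

```bash
python3 -c "
from h import *
go([.424,.283,.25])"
```

```text
t 3.9 pos [0.424  0.2834 0.1122] R [[-0.895, 0.446, 0.0], [0.446, 0.895, 0.0], [-0.0, 0.0, -1.0]] F [-1.1 -1.9  6.8] grip [ 0.314 25.557]
units [-0.0004 -0.0008 -0.3444] j [-0.78  0.21  0.12  1.93 -0.03  1.01  0.45]
```

Request:
{"op": "arm_command", "data": {"series": "1 0 0 -0.01 0; 1 0 0 -0.03 0; 1 0 0 -0.05 0; 1 0 0 -0.06 0; 1 0 0 -0.06 0; 1 0 0 -0.05 0; 1 0 0 -0.04 0; 1 0 0 -0.02 0; 1 0 0 0 0; 1 0 0 0 0", "newtons": 30}}

```text
clock: 5.15
position: [0.4236, 0.2833, 0.2391]
ee_rot: [0.229, 0.973, -0.0, -0.0]
ft_force: [-0.4, -0.2, -1.6]
grip_width: 0.309
grasp_force: 29.7
```

```bash
python3 -c "
from h import *
go([.610,-.102,.24])"
```

```text
t 5.15 pos [0.4236 0.2833 0.2391] R [[-0.895, 0.445, -0.001], [0.445, 0.895, -0.001], [0.0, -0.001, -1.0]] F [-0.4 -0.2 -1.6] grip [ 0.309 29.681]
units [-0.8463 -0.6547 -0.0019] j [-0.79  0.08  0.12  1.78 -0.01  1.28  0.44]
```

Request:
{"op": "arm_command", "data": {"series": "1 -0.015 -0.012 0 0; 1 -0.03 -0.023 0 0; 1 -0.045 -0.035 0 0; 1 -0.055 -0.042 0 0; 1 -0.055 -0.042 0 0; 1 -0.055 -0.042 0 0; 1 -0.055 -0.042 0 0; 1 -0.055 -0.042 0 0; 1 -0.055 -0.042 0 0; 1 -0.055 -0.042 0 0"}}

```text
clock: 6.4
position: [0.5295, 0.0662, 0.2398]
ee_rot: [0.229, 0.973, -0.0, 0.0]
ft_force: [0.3, -0.1, -1.7]
grip_width: 0.314
grasp_force: 29.7
```

Request:
{"op": "arm_command", "data": {"series": "1 -0.055 -0.043 0 0; 1 -0.055 -0.043 0 0; 1 -0.055 -0.043 0 0; 1 -0.055 -0.043 0 0; 1 -0.05 -0.041 0 0; 1 -0.045 -0.035 0 0; 1 -0.035 -0.028 0 0; 1 -0.02 -0.015 0 0; 1 0 0 0 0; 1 0 0 0 0"}}

```text
clock: 7.65
position: [0.6096, -0.1008, 0.2398]
ee_rot: [0.228, 0.974, 0.0, -0.0]
ft_force: [-0.4, 0.7, -2.8]
grip_width: 0.308
grasp_force: 29.7
```

```bash
python3 - <<'E'
from h import *
go([.610,-.102,.14])
from workcell import viewer; import cv2
c=viewer.camera("wrist"); np.savez("pics/wrist2.npz",**c)
im=cv2.cvtColor(c["pixels"],cv2.COLOR_RGB2BGR); a=np.linspace(0,2*np.pi,60)
for P,r in (((.61,-.102,.026),.031),((.61,-.102,.026),.0235)):
    q=proj(c,np.c_[P[0]+r*np.cos(a),P[1]+r*np.sin(a),0*a+P[2]])
    cv2.polylines(im,[q.astype(np.int32)],True,(0,0,255),1)
s=viewer.camera("scene")["pixels"][150:300,230:390,::-1]; d=viewer.camera("side"); np.savez("pics/side2.npz",**d)
d=d["pixels"][110:290,290:450,::-1]
cv2.imwrite("pics/w2.png",im)
out=np.zeros((360,640,3),np.uint8); out[:300,:320]=cv2.resize(s,None,fx=2,fy=2); out[:,320:]=cv2.resize(d,None,fx=2,fy=2)
cv2.imwrite("pics/sd2.png",out)
E
```

```text
t 7.65 pos [ 0.6096 -0.1008  0.2398] R [[-0.896, 0.445, -0.0], [0.445, 0.896, 0.001], [0.0, 0.0, -1.0]] F [-0.4  0.7 -2.8] grip [ 0.308 29.686]
units [-0.0022 -0.0024  0.2496] j [-0.27  0.34  0.46  1.52 -0.15  1.32  1.31]
```

View pics/w2.png

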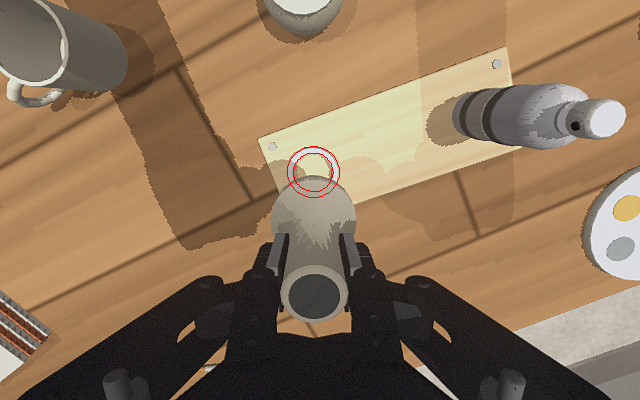

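View pics/sd2.png

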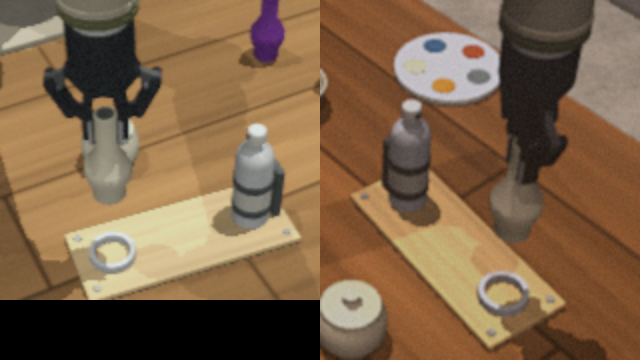

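The wrist view shows the overlay near the ring (314,171), its lower half hidden by the vase. The scene and side crops show the vase hanging upright above the ring. Refining the ring centre numerically from saturation in the wrist image.

```bash
python3 - <<'E'
from h import *
import cv2
a=np.linspace(0,2*np.pi,180,endpoint=False)
def run(f,nm):
    c=np.load(f); hsv=cv2.cvtColor(c["pixels"],cv2.COLOR_RGB2HSV); S=cv2.GaussianBlur(hsv[...,1].astype(np.float32),(0,0),.6)
    def samp(x,y,r,z):
        q=proj(c,np.c_[x+r*np.cos(a),y+r*np.sin(a),0*a+z]).astype(np.float32); return cv2.remap(S,q[:,:1],q[:,1:],1)[:,0],q
    best=[]
    for x in np.arange(.602,.6185,.0005):
        for y in np.arange(-.110,-.0935,.0005):
            on,q=samp(x,y,.02725,.026); ins,_=samp(x,y,.020,.026); out,_=samp(x,y,.0345,.026)
            m=q[:,1]<176 if "w" in nm else q[:,1]>-1
            best.append((np.mean((ins+out-2*on)[m]),x,y))
    best.sort(reverse=True); print(nm,np.round(best[:4],4).tolist())
run("pics/wrist2.npz","w"); run("pics/scene0.npz","scene"); run("pics/side0.npz","side")
E
```

```text
w [[116.8721, 0.6085, -0.1025], [116.5817, 0.608, -0.1025], [116.4915, 0.6085, -0.103], [116.1019, 0.608, -0.103]]
scene [[70.8109, 0.6175, -0.105], [70.7863, 0.618, -0.1055], [70.7346, 0.618, -0.105], [70.5837, 0.617, -0.105]]
side [[132.4195, 0.609, -0.103], [132.231, 0.6085, -0.103], [131.9042, 0.6085, -0.1035], [131.7449, 0.609, -0.1025]]
```

Request:
{"op": "arm_command", "data": {"series": "1 -0.0005 -0.0045 0.02 0; 1 0 0 0.04 0; 1 0 0 0.05 0; 1 0 0 0.05 0; 1 0 0 0.04 0; 1 0 0 0.025 0; 1 0 0 0.012 0; 1 0 0 0 0; 1 0 0 0 0; 1 0 0 0 0"}}

```text
clock: 9.05
position: [0.6094, -0.1034, 0.1456]
ee_rot: [0.229, 0.973, 0.0, 0.0]
ft_force: [0.0, 0.3, -1.6]
grip_width: 0.309
grasp_force: 29.7
```

```bash
python3 -c "
from h import *
go([.609,-.1025,.125])"
```

```text
t 9.05 pos [ 0.6094 -0.1034  0.1456] R [[-0.895, 0.446, 0.001], [0.446, 0.895, 0.0], [-0.001, 0.0, -1.0]] F [ 0.   0.3 -1.6] grip [ 0.309 29.687]
units [0.0019 0.0016 0.0515] j [-0.25  0.41  0.44  1.63 -0.19  1.14  1.34]
```

Request:
{"op": "arm_command", "data": {"series": "1 0.001 0.001 0.005 0; 1 0 0 0.005 0; 1 0 0 0.005 0; 1 0 0 0.005 0; 1 0 0 0.005 0; 1 0 0 0.005 0; 1 0 0 0 0; 1 0 0 0 0; 1 0 0 0 0; 1 0 0 0 0"}}

```text
clock: 10.3
position: [0.609, -0.1028, 0.1332]
ee_rot: [0.229, 0.973, 0.0, 0.0]
ft_force: [0.0, 0.6, -3.0]
grip_width: 0.314
grasp_force: 29.7
```

Request:
{"op": "arm_command", "data": {"series": "1 0 0 0.004 0; 1 0 0 0.004 0; 1 0 0 0.004 0; 1 0 0 0.004 0; 1 0 0 0.003 0; 1 0 0 0.002 0; 1 0 0 0 0; 1 0 0 0 0; 1 0 0 0 0; 1 0 0 0 0"}}

```text
clock: 11.55
position: [0.609, -0.1029, 0.1247]
ee_rot: [0.229, 0.973, 0.0, 0.0]
ft_force: [0.1, 0.8, -1.9]
grip_width: 0.31
grasp_force: 29.7
```

Request:
{"op": "arm_command", "data": {"series": "1 0 0 0.002 0; 1 0 0 0.002 0; 1 0 0 0.001 0; 1 0 0 0 0; 1 0 0 0 0; 1 0 0 0 0; 1 0 0 0 0; 1 0 0 0 0; 1 0 0 0 0; 1 0 0 0 0"}}

```text
clock: 12.8
position: [0.6095, -0.1032, 0.1243]
ee_rot: [0.229, 0.973, 0.0, 0.001]
ft_force: [-1.9, 0.1, 9.3]
grip_width: 0.313
grasp_force: 30.9
```

Request:
{"op": "arm_command", "data": {"series": "0.65 0 0 0 0; 0.6 0 0 0 0; 0.5 0 0 0 0; 0.4 0 0 0 0; 0.3 0 0 0 0; 0.2 0 0 0 0; 0.1 0 0 0 0; 0 0 0 0 0; 0 0 0 0 0; 0 0 0 0 0"}}

```text
clock: 14.05
position: [0.6089, -0.1028, 0.1227]
ee_rot: [0.229, 0.973, 0.0, -0.0]
ft_force: [0.4, 0.3, -0.1]
grip_width: 1.0
grasp_force: 0.0
```

Request:
{"op": "arm_command", "data": {"series": "0 0 0 -0.02 0; 0 0 0 -0.04 0; 0 0 0 -0.06 0; 0 0 0 -0.07 0; 0 0 0 -0.07 0; 0 0 0 -0.04 0; 0 0 0 -0.02 0; 0 0 0 0 0; 0 0 0 0 0; 0 0 0 0 0"}}

```text
clock: 15.3
position: [0.6086, -0.1028, 0.2498]
ee_rot: [0.229, 0.973, -0.0, -0.001]
ft_force: [1.0, -0.3, -0.4]
grip_width: 1.002
grasp_force: 0.0
```

```bash
python3 - <<'E'
from h import *
go([.6325,.0965,.25])
from workcell import viewer; import cv2
out=np.zeros((560,640,3),np.uint8)
for i,(n,x,y,w,h,xs,ys) in enumerate((("scene",240,150,160,150,0,0),("side",290,110,160,180,0,0))):
    c=viewer.camera(n); np.savez(f"pics/{n}3.npz",**c); im=cv2.cvtColor(c["pixels"],cv2.COLOR_RGB2BGR)
    im=cv2.resize(im[y:y+h,x:x+w],None,fx=2,fy=2); out[:h*2,i*320:i*320+320]=im
c=viewer.camera("wrist"); np.savez("pics/wrist3.npz",**c)
im=cv2.cvtColor(c["pixels"],cv2.COLOR_RGB2BGR)
out[360:560,:]=cv2.resize(im,(320,200)).repeat(1,0) if 0 else np.hstack([cv2.resize(im,(320,200)),im[120:320,200:520]])
cv2.imwrite("pics/p3.png",out)
# predicted rim/foot in scene/side
for n,x,y,o in(("scene",240,150,0),("side",290,110,320)):
    for z in(.147,.026): print(n,z,((proj(C[n],[.609,-.1028,z])[0]-[x,y])*2+[o,0]).round(1))
E
```

```text
t 15.3 pos [ 0.6086 -0.1028  0.2498] R [[-0.895, 0.446, -0.001], [0.446, 0.895, 0.0], [0.001, -0.001, -1.0]] F [ 1.  -0.3 -0.4] grip [1.002 0.   ]
units [ 0.1686  0.4728 -0.0005] j [-0.27  0.33  0.46  1.51 -0.15  1.34  1.31]
scene 0.147 [ 86.1 183.2]
scene 0.026 [ 90.3 247.2]
side 0.147 [513.9 220.8]
side 0.026 [502.7 289.7]
```

View pics/p3.png

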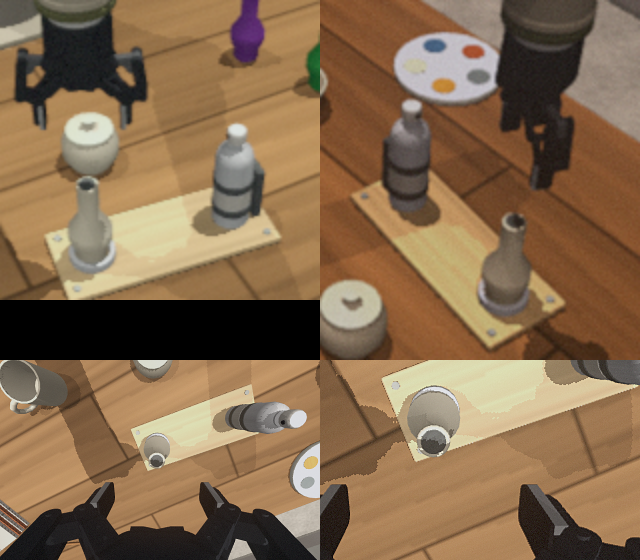

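The view shows the vase upright in the ring, its rim at (86,184) and (513,221), exactly as predicted for a fully seated vase. Moving over the cap with fingers shut.

Request:
{"op": "arm_command", "data": {"series": "1 0.01 0.028 0 0; 1 0.02 0.056 0 0; 1 0.025 0.07 0 0; 1 0.025 0.07 0 0; 1 0.025 0.07 0 0; 1 0.025 0.07 0 0; 1 0.02 0.056 0 0; 1 0.012 0.034 0 0; 1 0.0066 0.0188 0 0; 1 0 0 0 0"}}

```text
clock: 16.7
position: [0.6329, 0.0963, 0.2506]
ee_rot: [0.229, 0.973, -0.0, -0.0]
ft_force: [-0.2, -0.6, 0.1]
grip_width: -0.0
grasp_force: 0.0
```

```bash
python3 - <<'E'
from h import *
go([.6325,.0965,.200])
from workcell import viewer; import cv2
c=viewer.camera("wrist"); im=cv2.cvtColor(c["pixels"],cv2.COLOR_RGB2BGR)
a=np.linspace(0,2*np.pi,60); q=proj(c,np.c_[.6325+.011*np.cos(a),.0965+.011*np.sin(a),0*a+.174]); print(q.mean(0))
cv2.polylines(im,[q.round().astype(np.int32)],True,(0,0,255),1)
x,y=(int(v) for v in np.clip(q.mean(0)-[100,75],[0,0],[440,250]))
cv2.imwrite("pics/p4.png",cv2.resize(im[y:y+150,x:x+200],None,fx=3,fy=3)); print(x,y)
E
```

```text
t 16.7 pos [0.6329 0.0963 0.2506] R [[-0.895, 0.446, -0.0], [0.446, 0.895, -0.0], [0.0, -0.0, -1.0]] F [-0.2 -0.6  0.1] grip [-0.  0.]
units [0.001  0.     0.1266] j [-0.5   0.37  0.37  1.44 -0.14  1.36  0.98]
[314.81617856 211.03794055]
214 136
```

View pics/p4.png

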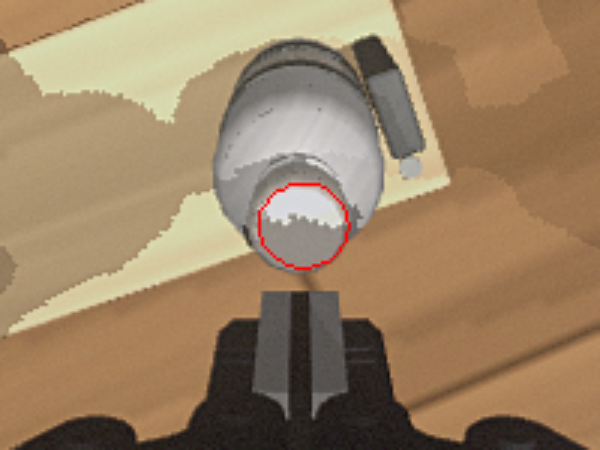

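The red predicted cap circle sits on the white cap top at crop (303,226), centred on the shut fingers. Descending to just above it.

Request:
{"op": "arm_command", "data": {"series": "1 0.001 0 0.015 0; 1 0 0 0.03 0; 1 0 0 0.035 0; 1 0 0 0.03 0; 1 0 0 0.015 0; 1 0 0 0.009 0; 1 0 0 0 0; 1 0 0 0 0; 1 0 0 0 0; 1 0 0 0 0"}}

```text
clock: 18.0
position: [0.6326, 0.0967, 0.1973]
ee_rot: [0.229, 0.973, 0.0, 0.0]
ft_force: [0.3, 0.6, 0.3]
grip_width: -0.002
grasp_force: 0.0
```

Request:
{"op": "arm_command", "data": {"series": "1 0 0 0.005 0; 1 0 0 0.005 0; 1 0 0 0.005 0; 1 0 0 0.005 0; 1 0 0 0.005 0; 1 0 0 0.004 0; 1 0 0 0 0; 1 0 0 0 0; 1 0 0 0 0; 1 0 0 0 0"}}

```text
clock: 19.25
position: [0.6325, 0.0967, 0.1862]
ee_rot: [0.229, 0.973, 0.0, 0.0]
ft_force: [-3.7, -0.1, 6.9]
grip_width: 0.0
grasp_force: 3.9
```

Request:
{"op": "arm_command", "data": {"series": "1 0 0 0.003 0; 1 0 0 0.002 0; 1 0 0 0 0; 1 0 0 0 0; 1 0 0 0 0; 1 0 0 0 0; 1 0 0 0 0; 1 0 0 0 0; 1 0 0 0 0; 1 0 0 0 0"}}

```text
clock: 20.5
position: [0.6326, 0.0967, 0.186]
ee_rot: [0.229, 0.973, 0.001, 0.0]
ft_force: [-9.7, -0.4, 20.5]
grip_width: -0.001
grasp_force: 10.2
```

Hard stop reached (20 N, position stalled) and held for about 1 s. Lifting off.

Request:
{"op": "arm_command", "data": {"series": "1 0 0 -0.02 0; 1 0 0 -0.03 0; 1 0 0 -0.05 0; 1 0 0 -0.05 0; 1 0 0 -0.05 0; 1 0 0 -0.03 0; 1 0 0 -0.01 0; 1 0 0 0 0; 1 0 0 0 0; 1 0 0 0 0"}}

```text
clock: 21.75
position: [0.6323, 0.0966, 0.2789]
ee_rot: [0.229, 0.973, -0.0, -0.0]
ft_force: [-0.4, -0.1, 0.8]
grip_width: 0.001
grasp_force: 0.0
```

```bash
python3 - <<'E'
from h import *
go([.6325,.0965,.28])
from workcell import viewer; import cv2
a=viewer.camera("scene")["pixels"][130:330,160:460,::-1]; b=viewer.camera("side")["pixels"][110:390,280:440,::-1]
out=np.zeros((560,790,3),np.uint8); out[:300,:450]=cv2.resize(a,None,fx=1.5,fy=1.5); out[:,460:780]=cv2.resize(b,None,fx=2,fy=2)
cv2.imwrite("pics/p5.png",out)
for z in(.174,.167): print(z,(proj(C["side"],[.6325,.0965,z])[0]-[280,110])*2+[460,0])
E
```

```text
t 21.75 pos [0.6323 0.0966 0.2789] R [[-0.895, 0.446, -0.001], [0.446, 0.895, -0.0], [0.001, -0.001, -1.0]] F [-0.4 -0.1  0.8] grip [0.001 0.   ]
units [-0.0006 -0.     -0.0027] j [-0.51  0.36  0.38  1.39 -0.13  1.41  0.98]
0.174 [570.93717128 104.63104996]
0.167 [570.71785705 109.04620524]
```

View pics/p5.png

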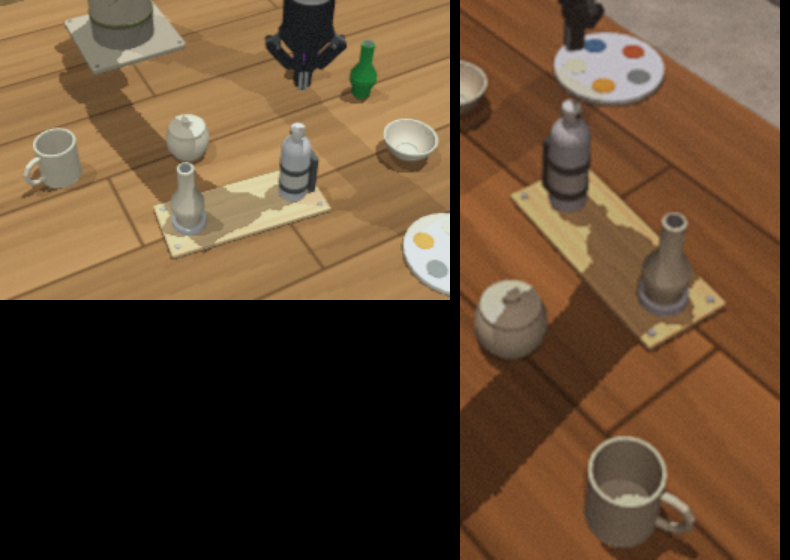

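The vase stands upright in the ring (185,215 in the left panel), the cap is back up (571,104 in the right panel), and the mug, jar and bowl have not moved. The gripper is clear of everything, so I'm handing in.

```bash
python3 -c "
from workcell import manip
print(manip.hand_in())"
```

```text
the job is handed in; nothing more can be done
None
```

The vase stands upright in the ring and is released; the nozzle cap was then pressed to its stop for about 1 s and sprang back up, and I handed the job in at about 22 s, with no verdict shown.

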